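Free the polishing pot's swing bolt

ROBOT

A 6-joint arm with a two-finger parallel gripper is mounted at the origin on the work surface. World frame = base frame: x ahead of the robot, y to its left, z up, the work surface at z = 0. Lengths are in m, angles in rad, forces in N, time in s.
With the tool pointing down it reaches from about 0.35 to 0.775 m from the base axis. Payload 7.3 kg.
Tool frame: the origin (TCP) lies on the centre line of the jaws, within the pads' length; the fingertips stand 17 mm ahead of it and the grasp point (between the pads) lies 2 mm behind it (robot.tcp_to_tips is the distance from the TCP to the fingertips, in m); z points along the fingers, y is the line along which they close (so a half turn about z gives the same grasp; the last joint's range is limited). The gripper opens to 92 mm and grips with 3 to 60 N. Pads are 19 mm wide; open, the fingers measure 130 mm over their backs; the gripper's body (75 mm by 190 mm) begins 47 mm behind the grasp point.
Start: joints at [1.129, 0.342, 1.524, -0, 1.275, -0.146], TCP at [0.153, 0.502, 0.244] pointing down, gripper open.
Joint ranges: [-2.53, 2.53], [-0.77, 2.02], [0.04, 2.7], [-1, 4.14], [0.28, 2.66], [-3.11, 3.11]. Speed limits (rad/s): [2.57, 2.57, 3.14, 3.14, 3.14, 3.14].

INTERFACE

Orientations are given as [roll, pitch, yaw] about the fixed x, y, z axes, in that order (R = Rz(yaw) Ry(pitch) Rx(roll)).
In Python, from cell import robot gives the robot as it stands. The module is installed in compiled form; this text tells all that it offers.
- The arm moves only by the tool carry_out, never from a script. Its argument "commands" is a list of rows, each a list of 3 entries, a list of its own where there are three numbers: the shift along the tool's x, y, z in m, then the turn about the tool's z in rad, then the opening, from 0 (shut) to 1 (fully open). In form: [[[dx, dy, dz], yaw, claw], ...]. A call has 1 to 20 rows; each row shifts and turns the commanded pose from where the row before left it, along the tool's axes as they then stand; what a row does not reach is not made up. A row lasts 1/8 s, in which the tool goes at most 62.5 mm and 10.7 degrees, less where a joint would pass 70% of its speed; a pose out of reach is approached as far as the arm can. A call is refused whole if a number of a shift passes 0.0625 or a number of a turn 0.188, either way. A call with a gripper value outside its range is refused whole. The fingers move at their own pace and stop on an object; "newtons" is the grip in N (left out, the last holds). Time passes only in rows, so rows that do not move let the fingers close. It gives the time, the measured TCP pose, the force, the opening and the grip force at its end, in the units of the state.
- robot.observe(): the state, without advancing time (a new reading comes with each control period).
- robot.read_camera(name): name is "side" or "top"; returns a dict with "pixels" (400x640x3 uint8, red, green, blue), "fx", "fy", "cx", "cy" (pixels), "view" (4x4, takes a point from world to camera coordinates). Camera axes: x right, y up, looking along -z (the intrinsics and any distortion apply to the point x, -y, -z); pixel columns grow to the right and rows downward; lengths in m; the calibration is good to about 2 mm. A picture is of the moment at which its call begins. There is no depth.
- robot.hand_in(): hands the job in; it is judged then, once.
Trained networks look in a picture, given as the dict that the camera call returned (one of the last four; its "shot" number tells which), for a name from the list of things; names that differ only in an ending like _2 or _b are one class to them, and where a whole thing is asked for, a point or a joint stands for the part that bears it (a point fixed in the world has none). Each returns a list of dicts, best first, with "p" (0 to 1); they miss things now and then, are a little off and sometimes report something else, mostly with a low value. They report only what shows in the picture. A call takes as long as a camera call.
- robot.find_in(picture, name): "at" ([column, row] in pixels, amid what is visible of it).
- robot.tip_of(picture, name): "at" ([column, row] in pixels: a listed point, or the origin of a listed thing).
The state is a dict: "time": time; "qpos": joint angles; "qvel": joint speeds; "joint_efforts": joint torques, N m; "tool_pos": TCP position; "tool_rot": TCP orientation; "contact_force": force on the tool from outside, world axes, zero at the start; "torque": the same for the moment, N m; "opening": finger opening in m; "grip_force": force on a finger pad.
Only numpy, scipy, OpenCV 4.12 (cv2) and the standard library are available. Lean on these libraries where they do the work, as an engineer would, in place of code of your own. Each camera call takes 0.05 s, during which the arm holds its last target. There are 200 camera calls.

TASK

Release the lid of the goldsmith's polishing pot: unscrew the brass wing nut until its washer clears the two red keeper posts, leaving it on the bolt, then swing the hinged eyebolt out of the slotted lug and lay it down until it rests on the rubber-capped pin. Feel your way: never force the bolt against the keeper or press it hard onto its rest, and leave the things around the pot alone.

Things in the scene. Friction and masses are not known exactly. Their poses are not given: they have to be found in the camera images.
- pot: Steel polishing pot, 148 mm across, screwed to a dark foot plate 300 x 100 x 8 mm; it cannot move. Origin on the bench under the pot's centre, z up. Its own -x is OUTWARD: along it lie the lug, the upright eyebolt (its axis 90 mm from the pot's) and the rest (145 mm). Its y is parallel to the bolt's hinge.
- lid: Blue lid, 158 mm across, fixed; origin on the pot's axis 116 mm above the bench, axes as the pot's. Lid and lug top are flat, 130 mm above the bench; over the middle a 3 mm raised disc 100 mm across and, inward of centre, a brass cap 8 mm high. The lug's 10 mm slot, open outward, holds the bolt. Bolt, washer or nut pressed on the lid's red keeper with over 30 N spoils it.
- lug_end (a point): Point level with the lug's top between the two red keeper posts (one each side of the slot, 14 to 17 mm outward of the bolt's axis), which rise 1.5 to 4 mm above it: set differently each time, not measured. The nut's washer must stand about 1 mm higher than they do to pass over them; too low, it jams against them in the first 0.2 rad of swing, where a push at the nut counts 1.5 times or more.
- bolt_hinge (a point): Centre of the eyebolt's hinge pin, 35 mm above the bench, 90 mm outward of the pot's axis. The hinge axis is the pot's y. Axes as the pot's.
- eyebolt: Steel eyebolt, shank 7 mm thick, 132 mm long from the hinge (its origin) along its own z, which points up in the slot and tips outward, about the pot's y, as it swings out and down; swing = angle of its z from vertical. Stiff hinge: it stays where it is left (about 2 N at the nut moves it). Carries washer and wing nut.
- wingnut (a joint): Turn of the wing nut: 0 = screwed down on the lug, grows anticlockwise seen from above (loosening), rad. It rises 12 mm a turn (1.91 mm per rad), starts at 0 to 0.4, ends at a stop at 6.3; turning takes about 0.35 N m (grip it firmly, 30 N or more). It must stand at 1.2 to 2.6, according to the keeper's height.
- wings (a point): Point on the nut's axis at mid-height of its wings, 119 mm along the bolt from the hinge when screwed down (washer's underside 24 mm below it). The wings form a brass bar along this point's x: 42 mm long, 9 mm thick, from 14 mm below to 11 mm above the point. Under it: hub 15 mm across, then washer 25 mm across, 4 mm thick. The bolt's end shows between the wings.
- rest_bracket: Foot of the rest, 145 mm outward of the pot's axis (55 mm from the hinge), origin 8 mm above the bench. It carries a pin with a black rubber cap 14 mm across, its top 40 to 54 mm above the bench: set differently each time, not measured. The shank comes to lie on the cap at a swing of about 1.1 to 1.42 rad. Over 30 N there spoils it; a push down on the shank or nut counts up to 2.5 times there.
- anvil_block: Loose steel bench block 60 x 60 x 25 mm beside the pot; origin centre of underside. Leave alone.
- ring_cup: Loose copper cup 56 mm across, 45 mm high, beside the pot; origin centre of underside. Leave alone.
- pliers: Loose pliers lying flat, about 140 mm long, green handles, 12 mm high; origin under the joint. Leave alone.

How it is judged:
On the way, in this order (a step that is already met when the one before it is completed fails the run):
1. the wing nut has been loosened by at least 0.9 rad in all while the bolt still stands in the slot (value of joint wingnut above 0.9 rad and angle between eyebolt's own z axis and vertical below 0.15 rad), for 0.1 s.
2. the bolt has been swung out of the lug (over 0.6 rad) (angle between eyebolt's own z axis and vertical above 0.6 rad), for 0.1 s.
At the end, for the whole second after the job is handed in: The eyebolt is out of the lug, swung down over 1.0 rad and lying still on the rubber-capped rest pin (touching it with more than 0.2 N), the wing nut still loosened and on the bolt (angle between eyebolt's own z axis and vertical above 1 rad and contact force between eyebolt and rest_bracket above 0.2 N and angular speed of eyebolt below 0.05 rad/s and value of joint wingnut above 0.9 rad).
It fails at once if bolt or nut forced against the keeper (over 30 N) (contact force between eyebolt and lid above 30 N).
It fails at once if bolt pressed or slammed onto its rest (over 30 N) (contact force between eyebolt and rest_bracket above 30 N).
It fails at once if a bystander moved by over 15 mm (distance of any of anvil_block, ring_cup, pliers from where it was at the start of the episode above 0.015 m).
It also fails if it takes over 72 s, if anything falls off the work surface, if the arm or the gripper's body presses on something with over 40 N, if the wrist force passes 120 N, or if a joint passes its speed limit or range.

## Working session

There is one attempt and no reset: what is moved stays moved. The work goes in short steps, Python scripts to look and compute and a tool call to move; the robot and the scene stay as the last step left them, time stands still between calls to the robot, and variables do not carry over. Pictures are saved under pics/ and viewed, at most 10 in all, crops included, and the job is handed in when it is done.

Besides the shell and the picture viewer there is one more tool, called in YAML: its name, and indented under it one key for each argument. carry_out: Moves the arm, as the interface text tells. Its arguments: {"type":"object","properties":{"commands":{"type":"array"},"newtons":{"type":"number"}},"required":["commands"]}

```bash
mkdir -p pics
cat > h.py <<'E'
from cell import robot
import numpy as np, cv2
def save(p,n): cv2.imwrite('pics/'+n,cv2.cvtColor(p['pixels'],cv2.COLOR_RGB2BGR))
def ray(p,uv):
    V=np.array(p['view']);R=V[:3,:3];c=-R.T@V[:3,3]
    d=np.array([(uv[0]-p['cx'])/p['fx'],-(uv[1]-p['cy'])/p['fy'],-1.])
    d=R.T@d;return c,d/np.linalg.norm(d)
def atz(p,uv,z):
    c,d=ray(p,uv);return c+d*(z-c[2])/d[2]
def tri(rs):
    A=np.zeros((3,3));b=np.zeros(3)
    for c,d in rs:
        P=np.eye(3)-np.outer(d,d);A+=P;b+=P@c
    x=np.linalg.solve(A,b);return x,[np.linalg.norm((np.eye(3)-np.outer(d,d))@(x-c)) for c,d in rs]
def proj(p,X):
    V=np.array(p['view']);q=V[:3,:3]@X+V[:3,3];return np.array([p['cx']+p['fx']*q[0]/-q[2],p['cy']+p['fy']*q[1]/q[2]])
E
python3 - <<'E'
from h import *
np.set_printoptions(precision=4,suppress=True)
P={n:robot.read_camera(n) for n in('side','top')}
for n in P: save(P[n],n+'0.png'); print(n,[k for k in P[n]],ray(P[n],(320,200)),P[n]['fx'])
for o in ['pot','lid','lug_end','bolt_hinge','wings','eyebolt','rest_bracket','anvil_block','ring_cup','pliers']:
    rs=[]
    for n in P:
        r=robot.tip_of(P[n],o)
        if r: rs.append(ray(P[n],r[0]['at'])); print(o,n,r[0]['at'],round(r[0]['p'],2))
    if len(rs)==2: print('   ',*tri(rs))
print(robot.observe())
E
```

```text
side ['pixels', 'fx', 'fy', 'cx', 'cy', 'view', 'shot'] (array([ 0.3426, -0.2973,  0.6213]), array([ 0.3388,  0.5797, -0.741 ])) 385.87564661851553
top ['pixels', 'fx', 'fy', 'cx', 'cy', 'view', 'shot'] (array([0.5165, 0.0964, 0.8145]), array([ 0.0602,  0.0157, -0.9981])) 417.16401456717125
pot side [299.6, 272.0] 0.92
lid side [297.6, 231.3] 0.57
lid top [349.8, 233.9] 0.9
    [0.5039 0.0575 0.1163] [np.float64(0.0031454016052100435), np.float64(0.0031454016052098505)]
lug_end side [342.3, 264.9] 0.91
lug_end top [411.8, 217.6] 0.87
    [ 0.5278 -0.0427  0.132 ] [np.float64(0.002056678112382013), np.float64(0.0020566781123820383)]
bolt_hinge side [335.1, 291.7] 0.74
bolt_hinge top [394.7, 219.1] 0.76
    [ 0.5267 -0.0306  0.0336] [np.float64(0.0017292660265296996), np.float64(0.0017292660265297332)]
wings side [337.4, 250.2] 0.73
wings top [406.4, 218.1] 0.67
    [ 0.5267 -0.0296  0.1544] [np.float64(0.0018569598584451835), np.float64(0.0018569598584451167)]
eyebolt side [334.3, 290.4] 0.62
eyebolt top [285.5, 184.8] 0.67
    [ 0.6631  0.2089 -0.4591] [np.float64(0.02434619472527683
[... 365 characters left out ...]
3338800444455856)]
ring_cup top [327.0, 177.5] 0.71
pliers side [386.5, 265.1] 0.65
pliers top [384.6, 153.5] 0.91
    [ 0.653  -0.0185  0.0011] [np.float64(0.0015202560627349778), np.float64(0.0015202560627351812)]
{'time': 1.1, 'qpos': array([ 1.129 ,  0.342 ,  1.5241,  0.    ,  1.2754, -0.146 ]), 'qvel': array([-0.0018,  0.0009, -0.0015, -0.0001,  0.0005,  0.0001]), 'joint_efforts': array([  0.0002, -43.113 , -24.4488,   0.0718,   0.0485,  -0.0001]), 'tool_pos': array([0.153 , 0.5022, 0.2437]), 'tool_rot': array([ 3.1415, -0.    ,  2.8458]), 'contact_force': array([ 0.143 , -0.7282, -0.8154]), 'torque': array([-0.0223, -0.0158, -0.0123]), 'grip_force': 0.0, 'opening': 0.09206702400584248}
```

Run:
```python
import cv2
a=cv2.imread('pics/side0.png')[190:350,240:440];b=cv2.imread('pics/top0.png')[140:300,250:450]
c=cv2.vconcat([cv2.resize(a,(740,592),interpolation=2)]);cv2.imwrite('pics/a.png',c)
cv2.imwrite('pics/b.png',cv2.resize(b,(740,592),interpolation=2))
```

```text
(no output)
```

View pics/a.png

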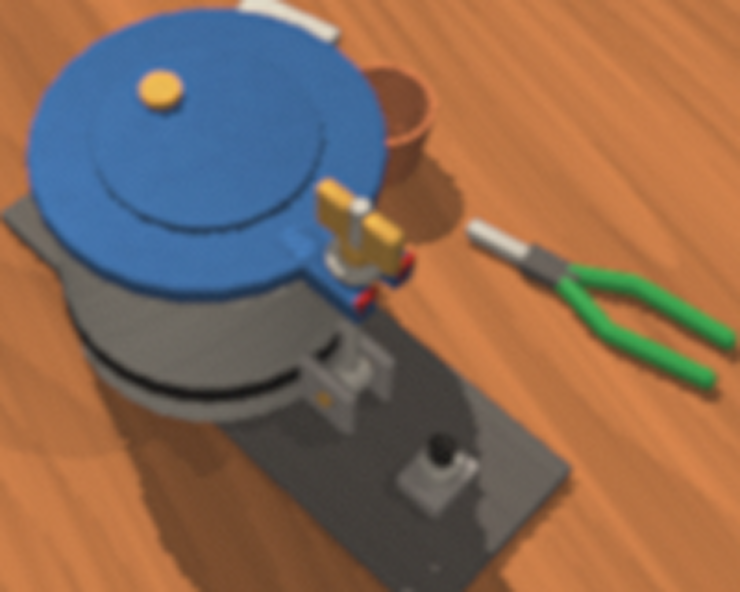

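View pics/b.png

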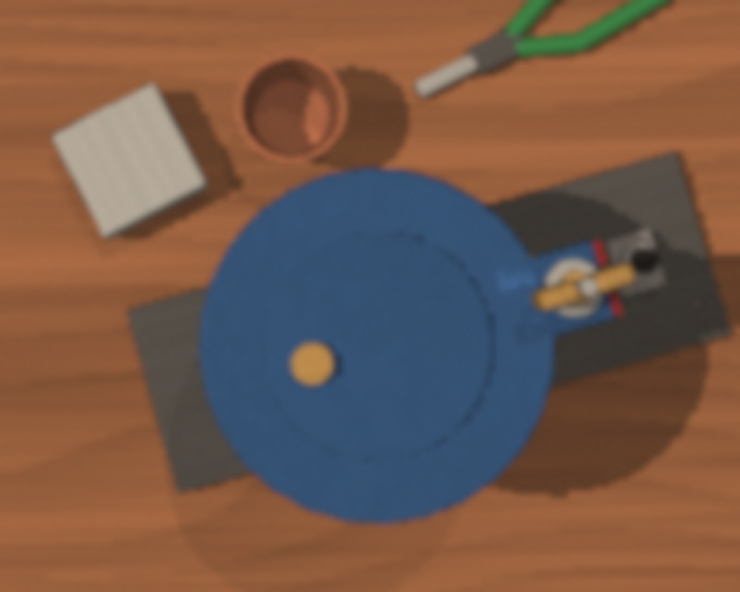

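The crops show the pot with its outward direction running right in the top view. The bar lies nearly along the outward axis, with its ends at about (396, 220) and (421, 213) px. The bystanders are all well clear of that side.

Run:
```python
from h import *
np.set_printoptions(precision=4,suppress=True)
t=robot.read_camera('top');s=robot.read_camera('side')
f=lambda u,v:(250+u/3.7,140+v/3.7)
g=cv2.cvtColor(t['pixels'],cv2.COLOR_RGB2HSV)
m=cv2.inRange(g,(15,110,110),(30,255,255));m[:, :390]=0;m[:,430:]=0;m[:200]=0;m[230:]=0
ys,xs=np.nonzero(m);print(len(xs))
pts=np.array([atz(t,(x,y),.165)[:2] for x,y in zip(xs,ys)])
c,w=cv2.minAreaRect(pts.astype(np.float32)*1000)[:2];print(c,w)
u=np.linalg.svd(pts-pts.mean(0))[2][0];print('bar',np.arctan2(u[1],u[0]),pts.mean(0),np.ptp(pts@u))
a=atz(t,f(183,490),.008);b=atz(t,f(730,335),.008);c=atz(t,f(680,152),.008);d=atz(t,f(130,312),.008)
for p,q in((a,b),(d,c),(b,c),(a,d)):print(np.linalg.norm(q-p),np.arctan2(*(q-p)[[1,0]]))
print((a+b+c+d)/4)
rs=[]
for n,p in(('t',t),('s',s)):
    r=robot.tip_of(p,'wings');print(r[0]);rs.append(ray(p,r[0]['at']))
print(*tri(rs))
print(robot.tip_of(s,'wings')[0],[robot.tip_of(p,'lid')[0]['at'] for p in(t,s)])
```

```text
130
(526.865478515625, -28.83070945739746) (11.538994789123535, 41.99332046508789)
bar -1.2852930933500928 [ 0.5268 -0.0289] 0.04215228758636741
0.2945509609798689 -1.31406646211489
0.2991918819596883 -1.3071856534834743
0.09829842354128622 0.2287771221449102
0.09621985216801747 0.2763371123644629
[0.5113 0.0208 0.008 ]
{'at': [409.5, 215.9], 'p': 0.7}
{'at': [338.0, 248.7], 'p': 0.87}
[ 0.5281 -0.0323  0.1609] [np.float64(0.00018333108999762468), np.float64(0.0001833310899978596)]
{'at': [338.0, 248.7], 'p': 0.87} [[348.0, 231.9], [296.4, 231.8]]
```

carry_out:
  commands:
    - [[-0.032,-0.025,0],0,1]
    - [[-0.032,-0.025,0],0,1]
    - [[-0.032,-0.025,0],0,1]
    - [[-0.032,-0.025,0],0,1]
    - [[-0.032,-0.025,0],0,1]
    - [[-0.032,-0.025,0],0,1]
    - [[-0.032,-0.025,0],0,1]
    - [[-0.032,-0.025,0],0,1]
    - [[-0.032,-0.025,0],0,1]
    - [[-0.032,-0.025,0],0,1]
    - [[-0.032,-0.025,0],0,1]
    - [[-0.032,-0.025,0],0,1]
    - [[-0.032,-0.025,0],0,1]
    - [[-0.032,-0.025,0],0,1]
    - [[-0.032,-0.025,0],0,1]
    - [[-0.032,-0.025,0],0,1]
    - [[0,0,0],0.18,1]
    - [[0,0,0],0.18,1]
    - [[0,0,0],0.18,1]
    - [[0,0,0],0.18,1]

```text
time: 3.95
tool_pos: [0.5262, -0.0297, 0.2436]
tool_rot: [-3.142, -0.0, 2.12]
contact_force: [0.7, -0.5, -1.0]
opening: 0.0916
grip_force: 0.0
```

carry_out:
  commands:
    - [[0,0,0],0.18,1]
    - [[0,0,0],0.18,1]
    - [[0,0,0],0.18,1]
    - [[0,0,0],0.18,1]
    - [[0,0,0],0.18,1]
    - [[0,0,0],0.18,1]
    - [[0,0,0],0.18,1]
    - [[0,0,0],0.18,1]
    - [[0,0,0],0.18,1]
    - [[0,0,0],0.18,1]
    - [[0,0,0],0.18,1]
    - [[0,0,0],0.18,1]
    - [[0,0,0],0.18,1]
    - [[0,0,0],0.18,1]
    - [[0,0,0],0.18,1]
    - [[0,0,0],0.18,1]
    - [[0,0,0],0.18,1]
    - [[0,0,0],0.18,1]
    - [[0,0,0],0,1]

```text
time: 6.32
tool_pos: [0.5262, -0.0297, 0.2437]
tool_rot: [-3.142, 0.0, -1.113]
contact_force: [0.3, 0.6, 0.3]
opening: 0.0919
grip_force: 0.0
```

carry_out:
  commands:
    - [[0,0,0],0.172,1]
    - [[0,0,0.02],0,0.5]
    - [[0,0,0.02],0,0.4]
    - [[0,0,0.02],0,0.4]
    - [[0,0,0.011],0,0.4]
    - [[0,0,0.01],0,0.4]
    - [[0,0,0],0,0.25]
    - [[0,0,0],0,0.25]
  newtons: 4

```text
time: 7.32
tool_pos: [0.5266, -0.0297, 0.1633]
tool_rot: [-3.141, -0.0, -1.286]
contact_force: [-0.6, 0.6, -0.2]
opening: 0.0266
grip_force: 0.0
```

Run:
```python
from h import *
t=robot.read_camera('top');s=robot.read_camera('side');print(robot.observe()['tool_pos'],robot.observe()['contact_force'])
import cv2
a=cv2.cvtColor(s['pixels'],4)[170:320,240:440];b=cv2.cvtColor(t['pixels'],4)[140:290,320:520]
cv2.imwrite('pics/c.png',cv2.hconcat([cv2.resize(x,(400,300),interpolation=2) for x in(a,b)]))
```

```text
[ 0.52655015 -0.02970952  0.16330961] [ 0.76088014 -0.07274143  0.42163318]
```

View pics/c.png

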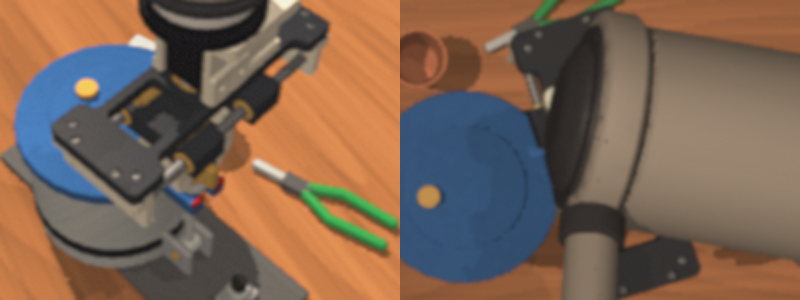

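The side view shows the fingers straddling the wing nut around (215, 170) in the crop, and the forces are near zero. I'll close gently first.

carry_out:
  commands:
    - [[0,0,0],0,0.15]
    - [[0,0,0],0,0.1]
    - [[0,0,0],0,0.05]
    - [[0,0,0],0,0]
    - [[0,0,0],0,0]
    - [[0,0,0],0,0]
  newtons: 4

```text
time: 8.18
tool_pos: [0.5269, -0.0295, 0.163]
tool_rot: [-3.14, -0.0, -1.286]
contact_force: [4.7, 2.2, 0.7]
opening: 0.0091
grip_force: 4.0
```

carry_out:
  commands:
    - [[0,-0.0005,0],0,0]
    - [[0,0,0],0,0]
    - [[0,0,0],0,0]
  newtons: 8

```text
time: 8.55
tool_pos: [0.527, -0.0295, 0.1629]
tool_rot: [-3.141, -0.0, -1.286]
contact_force: [4.7, 1.7, 1.5]
opening: 0.0088
grip_force: 8.0
```

carry_out:
  commands:
    - [[0,-0.0008,0],0,0]
    - [[0,0,0],0,0]
    - [[0,0,0],0,0]
  newtons: 12

```text
time: 8.93
tool_pos: [0.5272, -0.0294, 0.1628]
tool_rot: [3.141, -0.0, -1.286]
contact_force: [1.7, 0.3, 3.5]
opening: 0.0091
grip_force: 12.0
```

carry_out:
  commands:
    - [[0,0,0],0,0]
    - [[0,0,0],0,0]
    - [[0,0,-0.0002],-0.1,0]
    - [[0,0,-0.0002],-0.1,0]
    - [[0,0,-0.0002],-0.1,0]
    - [[0,0,-0.0002],-0.1,0]
    - [[0,0,-0.0002],-0.1,0]
  newtons: 45

```text
time: 9.8
tool_pos: [0.5274, -0.0293, 0.1637]
tool_rot: [-3.141, 0.0, -0.784]
contact_force: [1.1, 0.2, 3.7]
opening: 0.0082
grip_force: 45.0
```

carry_out:
  commands:
    - [[0,0,-0.0002],-0.1,0]
    - [[0,0,-0.0002],-0.1,0]
    - [[0,0,-0.0002],-0.1,0]
    - [[0,0,-0.0002],-0.1,0]
    - [[0,0,-0.0002],-0.1,0]
    - [[0,0,-0.0002],-0.1,0]
    - [[0,0,-0.0002],-0.1,0]
    - [[0,0,-0.0002],-0.1,0]

```text
time: 10.8
tool_pos: [0.5275, -0.0291, 0.1653]
tool_rot: [-3.141, -0.0, 0.016]
contact_force: [2.9, 2.7, 4.1]
opening: 0.0083
grip_force: 45.0
```

carry_out:
  commands:
    - [[0.0005,-0.0005,-0.0002],-0.1,0]
    - [[0,0,-0.0002],-0.1,0]
    - [[0,0,-0.0002],-0.1,0]
    - [[0,0,-0.0002],-0.1,0]
    - [[0,0,-0.0002],-0.1,0]
    - [[0,0,-0.0002],-0.1,0]
    - [[0,0,-0.0002],-0.1,0]
    - [[0,0,-0.0002],-0.1,0]

```text
time: 11.8
tool_pos: [0.5276, -0.0287, 0.1668]
tool_rot: [-3.141, 0.0, 0.816]
contact_force: [0.9, 1.1, 3.3]
opening: 0.0083
grip_force: 45.0
```

carry_out:
  commands:
    - [[0,0,-0.0002],-0.1,0]
    - [[0,0,-0.0002],-0.1,0]
    - [[0,0,-0.0002],-0.1,0]
    - [[0,0,-0.0002],-0.1,0]
    - [[0,0,-0.0002],-0.1,0]
    - [[0,0,-0.0002],-0.1,0]
    - [[0,0,-0.0002],-0.1,0]
    - [[0,0,-0.0002],-0.1,0]
    - [[0,0,-0.0002],-0.1,0]
    - [[0,0,-0.0002],-0.11,0]
    - [[0,0,0],0,0]

```text
time: 13.18
tool_pos: [0.5273, -0.0285, 0.1687]
tool_rot: [-3.14, -0.001, 1.822]
contact_force: [-1.7, 2.8, 3.7]
opening: 0.0085
grip_force: 45.0
```

carry_out:
  commands:
    - [[0,0,0],0,0]
    - [[0,0,0],0,0]
    - [[-0.003,0,0],0,0]
    - [[-0.003,0,0.0002],0,0]
    - [[-0.003,0,0.0002],0,0]
    - [[-0.003,0,0.0002],0,0]
  newtons: 7

```text
time: 13.92
tool_pos: [0.5306, -0.0406, 0.168]
tool_rot: [-3.141, -0.001, 1.824]
contact_force: [-3.8, 1.3, 0.7]
opening: 0.0092
grip_force: 7.0
```

carry_out:
  commands:
    - [[-0.003,-0.0005,0.0004],0,0]
    - [[-0.003,0,0.0004],0,0]
    - [[-0.003,0,0.0005],0,0]
    - [[-0.003,0,0.0005],0,0]
    - [[-0.003,0,0.0006],0,0]
    - [[-0.003,0,0.0007],0,0]

```text
time: 14.68
tool_pos: [0.5351, -0.0581, 0.1652]
tool_rot: [3.141, -0.0, 1.824]
contact_force: [-1.2, 2.3, -0.7]
opening: 0.0091
grip_force: 7.0
```

carry_out:
  commands:
    - [[-0.006,0,0.0018],0,0]
    - [[-0.006,0,0.002],0,0]
    - [[-0.0058,0,0.0023],0,0]
    - [[-0.0057,0,0.0025],0,0]
    - [[-0.0055,0,0.0029],0,0]
    - [[-0.0054,0,0.0031],0,0]
    - [[-0.0053,0,0.0034],0,0]

```text
time: 15.55
tool_pos: [0.5453, -0.0969, 0.1473]
tool_rot: [3.141, 0.001, 1.824]
contact_force: [0.1, 0.8, 2.7]
opening: 0.0094
grip_force: 7.0
```

carry_out:
  commands:
    - [[-0.005,0,0.0037],0,0]
    - [[-0.0049,0,0.0039],0,0]
    - [[-0.0047,0,0.0041],0,0]
    - [[-0.0045,0,0.0044],0,0]
    - [[-0.0042,0,0.0046],0,0]
    - [[-0.004,0,0.0048],0,0]
    - [[0,0,0],0,0]

```text
time: 16.42
tool_pos: [0.5522, -0.1237, 0.1214]
tool_rot: [3.141, 0.001, 1.824]
contact_force: [4.0, -5.0, 0.8]
opening: 0.0092
grip_force: 7.4
```

Run:
```python
from h import *
s=robot.read_camera('side')
a=cv2.cvtColor(s['pixels'],4)[170:350,260:500]
cv2.imwrite('pics/d.png',cv2.resize(a,(720,540),interpolation=2))
```

```text
(no output)
```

View pics/d.png

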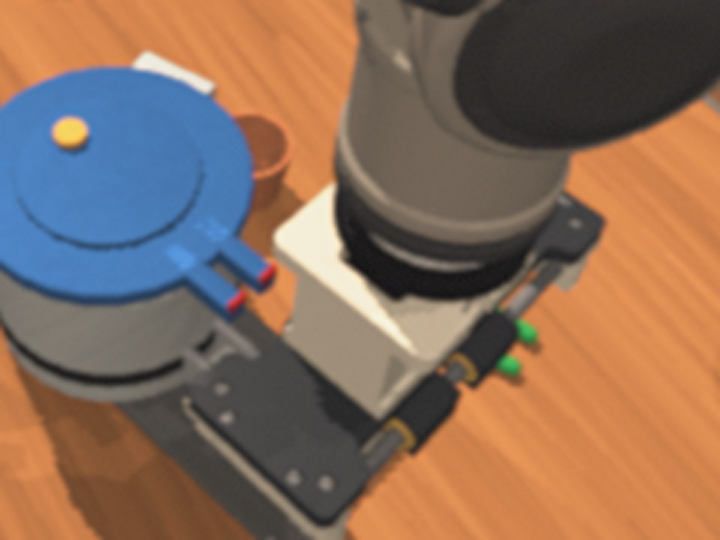

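carry_out:
  commands:
    - [[-0.003,0,0.0025],0,0]
    - [[-0.0019,0,0.0025],0,0]
    - [[-0.0018,0,0.0026],0,0]
    - [[-0.0017,0,0.0026],0,0]
    - [[-0.0016,0,0.0026],0,0]
    - [[-0.0016,0,0.0027],0,0]

```text
time: 17.23
tool_pos: [0.555, -0.1344, 0.1062]
tool_rot: [3.141, 0.001, 1.824]
contact_force: [4.8, -1.9, 3.6]
opening: 0.0086
grip_force: 7.0
```

carry_out:
  commands:
    - [[-0.0018,-0.0003,0.0014],0,0]
    - [[-0.0008,0,0.0014],0,0]
    - [[-0.0007,0,0.0014],0,0]
    - [[-0.0007,0,0.0014],0,0]

```text
time: 17.73
tool_pos: [0.5558, -0.1378, 0.1005]
tool_rot: [3.141, -0.0, 1.824]
contact_force: [4.5, -0.7, 3.7]
opening: 0.0091
grip_force: 7.0
```

carry_out:
  commands:
    - [[-0.0007,0,0.0014],0,0]
    - [[-0.0007,0,0.0014],0,0]
    - [[-0.0007,0,0.0014],0,0]
    - [[-0.0007,0,0.0014],0,0]

```text
time: 18.23
tool_pos: [0.5566, -0.1407, 0.095]
tool_rot: [3.14, 0.0, 1.824]
contact_force: [5.5, -1.2, 3.1]
opening: 0.0091
grip_force: 7.0
```

carry_out:
  commands:
    - [[-0.0006,-0.0003,0.0015],0,0]
    - [[-0.0006,0,0.0015],0,0]
    - [[-0.0006,0,0.0015],0,0]
    - [[-0.0006,0,0.0015],0,0]

```text
time: 18.73
tool_pos: [0.5572, -0.1433, 0.0891]
tool_rot: [3.14, 0.001, 1.824]
contact_force: [6.5, -0.9, 4.0]
opening: 0.0094
grip_force: 7.0
```

Run:
```python
from h import *
np.set_printoptions(precision=2,suppress=True)
s=robot.read_camera('side');o=robot.observe();print(o['contact_force'],o['torque'])
a=cv2.cvtColor(s['pixels'],4)[230:380,280:480]
cv2.imwrite('pics/e.png',cv2.resize(a,(720,540),interpolation=2))
```

```text
[ 6.38 -0.93  3.82] [-0.22 -0.91 -0.1 ]
```

View pics/e.png

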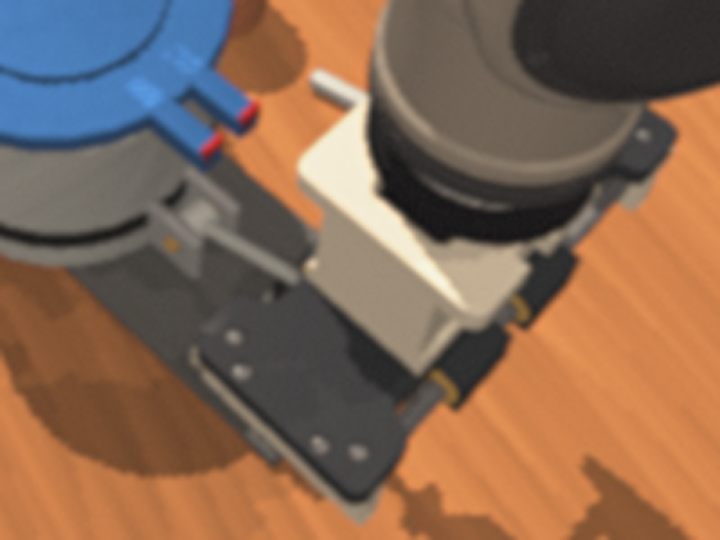

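carry_out:
  commands:
    - [[-0.0005,0.001,0.0014],0,0]
    - [[-0.0005,0,0.0014],0,0]
    - [[-0.0005,0,0.0014],0,0]

```text
time: 19.15
tool_pos: [0.5579, -0.1448, 0.0847]
tool_rot: [3.141, 0.001, 1.824]
contact_force: [4.4, -2.8, 3.7]
opening: 0.0094
grip_force: 7.0
```

carry_out:
  commands:
    - [[-0.0004,0,0.0014],0,0]
    - [[-0.0004,0,0.0014],0,0]
    - [[-0.0004,0,0.0014],0,0]

```text
time: 19.52
tool_pos: [0.5582, -0.1461, 0.0806]
tool_rot: [3.141, 0.001, 1.824]
contact_force: [4.9, -2.9, 4.2]
opening: 0.0093
grip_force: 7.0
```

carry_out:
  commands:
    - [[-0.0004,0,0.0012],0,0]
    - [[-0.0004,0,0.0012],0,0]
    - [[-0.0004,0,0.0012],0,0]

```text
time: 19.9
tool_pos: [0.5585, -0.1472, 0.077]
tool_rot: [3.141, 0.001, 1.824]
contact_force: [4.4, -3.1, 3.5]
opening: 0.0092
grip_force: 7.0
```

carry_out:
  commands:
    - [[-0.0003,0,0.0012],0,0]
    - [[-0.0003,0,0.0012],0,0]
    - [[-0.0003,0,0.0012],0,0]

```text
time: 20.27
tool_pos: [0.5588, -0.1481, 0.0734]
tool_rot: [3.141, 0.001, 1.824]
contact_force: [4.5, -3.8, 2.6]
opening: 0.0093
grip_force: 7.0
```

carry_out:
  commands:
    - [[-0.0002,0,0.0012],0,0]
    - [[-0.0002,0,0.0012],0,0]
    - [[-0.0002,0,0.0012],0,0]

```text
time: 20.65
tool_pos: [0.559, -0.1488, 0.0698]
tool_rot: [3.141, 0.001, 1.824]
contact_force: [4.5, -3.5, 3.4]
opening: 0.0095
grip_force: 7.0
```

carry_out:
  commands:
    - [[-0.0001,0,0.0012],0,0]
    - [[-0.0001,0,0.0012],0,0]
    - [[-0.0001,0,0.0012],0,0]

```text
time: 21.02
tool_pos: [0.5592, -0.1493, 0.0664]
tool_rot: [3.141, 0.002, 1.824]
contact_force: [4.5, -3.5, 6.1]
opening: 0.0092
grip_force: 7.0
```

Run:
```python
from h import *
np.set_printoptions(precision=2,suppress=True)
s=robot.read_camera('side');o=robot.observe();print(o['contact_force'],o['torque'])
a=cv2.cvtColor(s['pixels'],4)[250:380,310:480]
cv2.imwrite('pics/f.png',cv2.resize(a,(720,550),interpolation=2))
```

```text
[ 3.73 -3.18  5.74] [-0.77 -0.47 -0.05]
```

View pics/f.png

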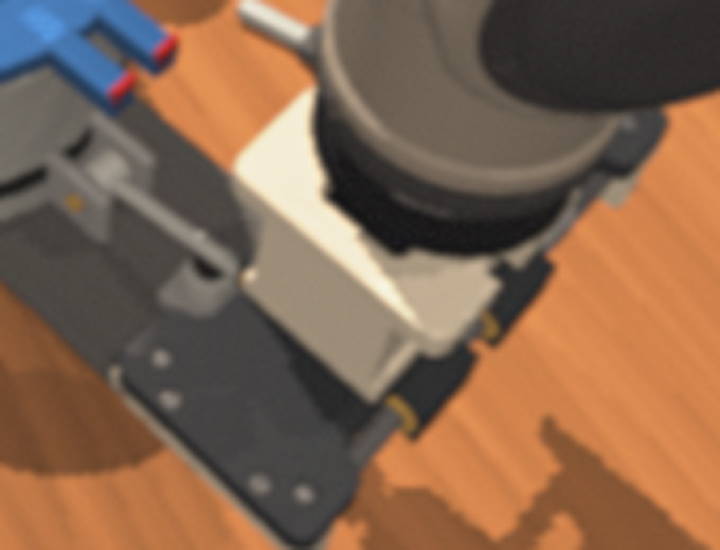

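The shank now lies across the black cap at (205, 268), and the upward force has risen from about 3 to 6 N, which points to contact. I'll give one more small nudge, then open.

carry_out:
  commands:
    - [[0,0,0.0006],0,0]
    - [[0,0,0],0,0]

```text
time: 21.32
tool_pos: [0.5592, -0.1494, 0.0661]
tool_rot: [3.141, 0.002, 1.824]
contact_force: [3.9, -4.6, 5.9]
opening: 0.0096
grip_force: 7.0
```

carry_out:
  commands:
    - [[0,0,0],0,0.2]
    - [[0,0,0],0,0.5]
    - [[0,0,0],0,0.5]
    - [[0,0,-0.02],0,0.5]
    - [[0,0,-0.03],0,0.5]
    - [[0,0,-0.05],0,0.5]
    - [[0,0,-0.05],0,0.5]
    - [[-0.05,0,-0.03],0,0.5]
    - [[-0.05,0,0],0,0.5]
    - [[0,0,0],0,0.5]

```text
time: 22.58
tool_pos: [0.5835, -0.2481, 0.2447]
tool_rot: [-3.141, -0.0, 1.82]
contact_force: [-0.0, 0.6, -1.1]
opening: 0.0461
grip_force: 0.0
```

Run:
```python
from h import *
np.set_printoptions(precision=4,suppress=True)
s=robot.read_camera('side');t=robot.read_camera('top')
for n in('wings','bolt_hinge'):
    rs=[]
    for p in(s,t):
        r=robot.tip_of(p,n);print(n,r[:1])
        if r: rs.append(ray(p,r[0]['at']))
    if len(rs)==2: print(*tri(rs))
a=cv2.cvtColor(s['pixels'],4)[230:360,290:460]
cv2.imwrite('pics/g.png',cv2.resize(a,(720,550),interpolation=2))
```

```text
wings [{'at': [392.7, 334.2], 'p': 0.79}]
wings [{'at': [465.1, 198.1], 'p': 0.47}]
[ 0.5575 -0.1495  0.0663] [np.float64(0.0026966295728159725), np.float64(0.0026966295728158263)]
bolt_hinge [{'at': [335.7, 289.7], 'p': 0.76}]
bolt_hinge []
```

View pics/g.png

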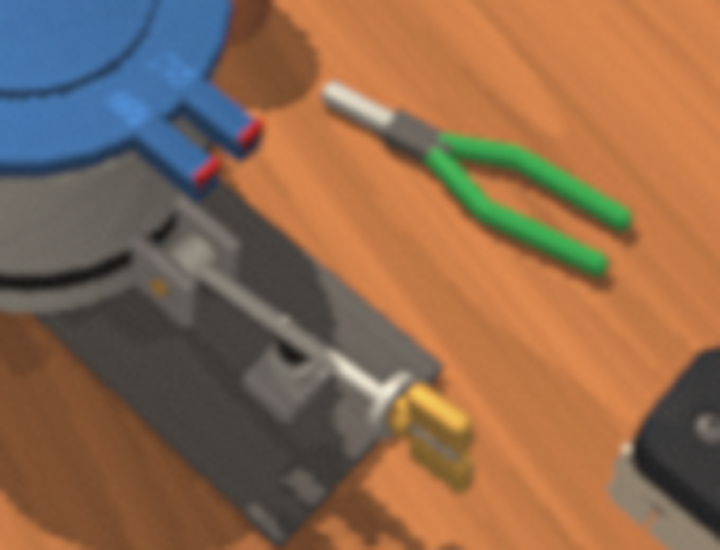

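carry_out:
  commands:
    - [[0.029,0,0],0,0]
    - [[0.029,0,0],0,0]
    - [[0.029,0,0],0,0]
    - [[0.029,0,0],0,0]
    - [[0.0286,0,0],0,0]
    - [[0,0,0.04],0,0]
    - [[0,0,0.04],0,0]
    - [[0,0,0.04],0,0]
    - [[0,0,0.025],0,0]
    - [[0,0,0.01],0,0]
    - [[0,0,0],0,0]
    - [[0,0,0],0,0]

```text
time: 24.38
tool_pos: [0.5483, -0.1052, 0.0919]
tool_rot: [3.14, 0.001, 1.824]
contact_force: [0.2, 0.5, 0.5]
opening: 0.0005
grip_force: 0.0
```

carry_out:
  commands:
    - [[0,0,0.002],0,0]
    - [[0,0,0.002],0,0]
    - [[0,0,0.002],0,0]
    - [[0,0,0.001],0,0]
    - [[0,0,0],0,0]

```text
time: 25.0
tool_pos: [0.5475, -0.1052, 0.0835]
tool_rot: [-3.141, -0.0, 1.824]
contact_force: [0.6, -0.1, -0.1]
opening: 0.0006
grip_force: 0.0
```

carry_out:
  commands:
    - [[0,0,0.001],0,0]
    - [[0,0,0.001],0,0]
    - [[0,0,0.001],0,0]
    - [[0,0,0],0,0]

```text
time: 25.5
tool_pos: [0.5475, -0.1052, 0.0805]
tool_rot: [-3.141, -0.0, 1.824]
contact_force: [0.6, -0.1, 0.9]
opening: 0.0005
grip_force: 0.0
```

carry_out:
  commands:
    - [[0,0,0.0007],0,0]
    - [[0,0,0.0007],0,0]
    - [[0,0,0],0,0]

```text
time: 25.88
tool_pos: [0.5475, -0.1052, 0.0792]
tool_rot: [-3.142, -0.0, 1.824]
contact_force: [-0.1, -0.5, 1.1]
opening: 0.0007
grip_force: 0.0
```

carry_out:
  commands:
    - [[0,0,0.0005],0,0]
    - [[0,0,0.0005],0,0]
    - [[0,0,0],0,0]

```text
time: 26.25
tool_pos: [0.5475, -0.1052, 0.0782]
tool_rot: [-3.142, -0.0, 1.824]
contact_force: [-0.4, 0.4, -0.4]
opening: 0.0005
grip_force: 0.0
```

carry_out:
  commands:
    - [[0,0,0.0005],0,0]
    - [[0,0,0],0,0]

```text
time: 26.5
tool_pos: [0.5476, -0.1052, 0.0777]
tool_rot: [3.142, -0.0, 1.824]
contact_force: [0.1, -0.7, -0.7]
opening: 0.0005
grip_force: 0.0
```

carry_out:
  commands:
    - [[0,0,0.0005],0,0]
    - [[0,0,0.0005],0,0]
    - [[0,0,0],0,0]

```text
time: 26.88
tool_pos: [0.5476, -0.1052, 0.0767]
tool_rot: [-3.142, -0.0, 1.824]
contact_force: [0.5, 0.7, 0.8]
opening: 0.0005
grip_force: 0.0
```

carry_out:
  commands:
    - [[0,0,0.0005],0,0]
    - [[0,0,0],0,0]

```text
time: 27.12
tool_pos: [0.5476, -0.1052, 0.0762]
tool_rot: [-3.142, -0.0, 1.824]
contact_force: [-1.7, 0.2, 0.1]
opening: 0.0006
grip_force: 0.0
```

carry_out:
  commands:
    - [[0,0,0.0005],0,0]
    - [[0,0,0],0,0]

```text
time: 27.38
tool_pos: [0.5476, -0.1052, 0.0757]
tool_rot: [3.142, -0.0, 1.824]
contact_force: [0.4, 0.4, -1.0]
opening: 0.0005
grip_force: 0.0
```

carry_out:
  commands:
    - [[0,0,0.0005],0,0]
    - [[0,0,0.0005],0,0]
    - [[0,0,0],0,0]

```text
time: 27.75
tool_pos: [0.5477, -0.1052, 0.0748]
tool_rot: [3.141, 0.0, 1.824]
contact_force: [0.9, -0.0, 1.1]
opening: 0.001
grip_force: 0.5
```

carry_out:
  commands:
    - [[0,0,0.0005],0,0]
    - [[0,0,0.0005],0,0]
    - [[0,0,0],0,0]

```text
time: 28.12
tool_pos: [0.5478, -0.1053, 0.0742]
tool_rot: [3.141, 0.0, 1.824]
contact_force: [-1.3, 0.0, 4.9]
opening: 0.0002
grip_force: 2.5
```

carry_out:
  commands:
    - [[0,0,0.0005],0,0]
    - [[0,0,0],0,0]

```text
time: 28.38
tool_pos: [0.5478, -0.1054, 0.0739]
tool_rot: [3.141, 0.001, 1.824]
contact_force: [-2.0, -0.0, 6.9]
opening: 0.0
grip_force: 3.3
```

carry_out:
  commands:
    - [[0,0,0.0005],0,0]
    - [[0,0,0],0,0]
    - [[0,0,0],0,0]

```text
time: 28.75
tool_pos: [0.5479, -0.1054, 0.0736]
tool_rot: [3.141, 0.001, 1.824]
contact_force: [-2.1, 0.2, 8.4]
opening: 0.0006
grip_force: 4.1
```

At 8.4 N the push is well above the hinge drag of about 3 N, so the bolt is seated on the rest. I'll lift clear and hand in.

carry_out:
  commands:
    - [[0,0,-0.002],0,0]
    - [[0,0,-0.01],0,0]
    - [[0,0,-0.04],0,0]
    - [[0,0,-0.05],0,0]
    - [[0,0,-0.05],0,0]
    - [[0,0,0],0,0]
    - [[0,0,0],0,0]

```text
time: 29.62
tool_pos: [0.5472, -0.105, 0.2244]
tool_rot: [-3.141, -0.0, 1.824]
contact_force: [0.1, -0.9, -0.4]
opening: 0.0006
grip_force: 0.0
```

```bash
python3 -c "
from cell import robot
print(robot.hand_in())"
```

```text
the job is handed in; nothing more can be done
None
```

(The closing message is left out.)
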